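# Sweep plaster offcuts into the scrap box with the extraction on

### The job

First switch on the dust extraction by throwing the toggle on the switch box fully over, away from the robot. Then take the scraper from its slanted rest and use it, not the fingers, to sweep all six plaster offcuts along the board and off its open end into the scrap box, keeping the blade light on the soft wood. Finally lean the scraper back in its rest as it was and leave the extraction on; do not disturb the mould, jar or bowl.

Things in the scene. Friction and masses are not known exactly. Their poses are not given: they have to be found in the camera images.
- board: Fixed wooden board, flat top 45 mm above the bench, 260 mm long along its y, 190 mm wide. Dark curbs along the long sides (x = +/-83 to 95 mm) rise 15 mm above the top, leaving 166 mm free between them; both ends (y = +/-130 mm) are open. Origin: centre of its underside; x across, y along, z up.
- scrapbox: Fixed grey open box, 190 (x) by 100 (y) by 42 mm high (3 mm lower than the board's top), walls 4 mm. It stands against the +y or the -y end of the board, centred on it, 180 mm from the board's centre. Origin: centre of its underside; axes parallel to the board's.
- scraper: Loose bench scraper, about 0.25 kg: steel blade 100 mm wide (its y), 6 mm thick (x), from z = 0 to 66 mm; above it a dark wooden grip 90 mm wide (y), 20 mm thick (x), from z = 62 to 104 mm. Origin: middle of the blade's lower edge; z from edge to grip. At the start it leans in the rest, z tilted 0.6 rad from vertical towards the rest's -x.
- scraper_top (a point): Top centre of the scraper's grip, 104 mm above the blade edge along the scraper's z.
- rest: Fixed wooden easel, base 110 (x) by 130 mm (y), 12 mm thick. Its ledge carries the blade's edge at x = 20, z = 24 mm, between a front lip and side cheeks (slot 114 mm wide, 11 mm from plate to lip); a plate leaning 0.6 rad supports the blade from its -x side up to 55 mm from the edge. The grip leans out towards -x. Origin: centre of the underside; -x faces the robot.
- lever (a joint): Toggle of the extraction switch, rad: -0.6 off (leans to the switch box's -x, towards the robot), +0.6 on (leans away, +x). It falls over centre to either stop; a push of a few newtons near its tip moves it.
- lever_tip (a point): Top end of the toggle, a black grip 22 mm in diameter, the last 34 mm of the toggle. 90 mm from the pivot.
- lever_pivot (a point): Pivot of the toggle, 62 mm above the bench; fixed. Its x is the horizontal direction towards on, y the pivot axis, z up. The grey switch box below is 120 (x) by 90 (y) by 50 mm high; steel cheeks on it, 36 mm apart, rise to 71 mm above the bench.
- slab: White plaster offcut, loose on the board. Origin: centre of its underside (at the start z is up). Flat slab 28 x 24 x 9 mm.
- block: White plaster offcut, loose on the board. Origin: centre of its underside (at the start z is up). Block 28 x 20 x 20 mm.
- elbow: White plaster offcut, loose on the board. Origin: centre of its underside (at the start z is up). L-shaped, 28 x 25 x 18 mm.
- plug: White plaster offcut, loose on the board. Origin: centre of its underside (at the start z is up). Six-sided tapered plug, 30 mm across the base, 22 mm across the top, 22 mm high.
- step: White plaster offcut, loose on the board. Origin: centre of its underside (at the start z is up). Stepped, 28 x 22 x 22 mm (10 mm high on the lower half).
- stub: White plaster offcut, loose on the board. Origin: centre of its underside (at the start z is up). Square stub 20 x 20 x 26 mm.
- mould: Bystander: closed octagonal plaster mould, 90 mm across, 78 mm high, 0.8 kg, on the bench at the other end of the board than the scrap box. Origin: centre of its underside.
- jar: Bystander: glass jar 64 mm in diameter, 90 mm high, beyond the board. Origin: centre of its underside.
- bowl: Bystander: plaster bowl 80 mm in diameter, 45 mm high, beyond the board. Origin: centre of its underside.

How it is judged:
On the way, in this order (a step that is already met when the one before it is completed fails the run):
1. the toggle is thrown on (value of joint lever above 0.5 rad), for 0.2 s.
2. the scraper is lifted out of its rest and brought over the board (contact force between scraper and rest below 0.1 N and x of scraper in the frame of board between -0.12 and 0.12 m and y of scraper in the frame of board between -0.2 and 0.2 m and z of scraper in the frame of board between 0.02 and 0.3 m), for 0.1 s.
3. all six offcuts lie in the scrap box (x of slab in the frame of scrapbox between -0.095 and 0.095 m and y of slab in the frame of scrapbox between -0.05 and 0.05 m and z of slab in the frame of scrapbox between -0.01 and 0.06 m and x of block in the frame of scrapbox between -0.095 and 0.095 m and y of block in the frame of scrapbox between -0.05 and 0.05 m and z of block in the frame of scrapbox between -0.01 and 0.06 m and x of elbow in the frame of scrapbox between -0.095 and 0.095 m and y of elbow in the frame of scrapbox between -0.05 and 0.05 m and z of elbow in the frame of scrapbox between -0.01 and 0.06 m and x of plug in the frame of scrapbox between -0.095 and 0.095 m and y of plug in the frame of scrapbox between -0.05 and 0.05 m and z of plug in the frame of scrapbox between -0.01 and 0.06 m and x of step in the frame of scrapbox between -0.095 and 0.095 m and y of step in the frame of scrapbox between -0.05 and 0.05 m and z of step in the frame of scrapbox between -0.01 and 0.06 m and x of stub in the frame of scrapbox between -0.095 and 0.095 m and y of stub in the frame of scrapbox between -0.05 and 0.05 m and z of stub in the frame of scrapbox between -0.01 and 0.06 m), for 0.2 s.
At the end, for the whole second after the job is handed in: All six offcuts lie at rest inside the scrap box (origins below 60 mm), the toggle is on (above 0.5 rad), and the scraper is back at rest on the ledge of its rest (within about 20 mm), leaning 0.4 to 0.8 rad towards the rest's -x, grip up (all of step 3 and x of scraper in the frame of rest between -0.005 and 0.04 m and y of scraper in the frame of rest between -0.02 and 0.02 m and z of scraper in the frame of rest between 0.012 and 0.042 m and angle between scraper's own z axis and vertical between 0.4 and 0.8 rad and x of scraper_top in the frame of rest below -0.01 m and value of joint lever above 0.5 rad and linear speed of each of scraper, slab, block, elbow, plug, step, stub below 0.02 m/s); the robot touches nothing.
It fails at once if the robot touches an offcut itself (over 0.5 N) (contact force between any of the fingers, the arm and slab above 0.5 N or contact force between any of the fingers, the arm and block above 0.5 N or contact force between any of the fingers, the arm and elbow above 0.5 N or contact force between any of the fingers, the arm and plug above 0.5 N or contact force between any of the fingers, the arm and step above 0.5 N or contact force between any of the fingers, the arm and stub above 0.5 N).
It fails at once if the scraper is pressed on the board with more than 60 N (contact force between scraper and board above 60 N).
It fails at once if the mould, jar or bowl is moved by more than 20 mm (distance of any of mould, jar, bowl from where it was at the start of the episode above 0.02 m).
It also fails if it takes over 72 s, if anything falls off the work surface, if the arm or the gripper's body presses on something with over 40 N, if the wrist force passes 120 N, or if a joint passes its speed limit or range.

### The arm

A 6-joint arm with a two-finger parallel gripper is mounted at the origin on the work surface. World frame = base frame: x ahead of the robot, y to its left, z up, the work surface at z = 0. Lengths are in m, angles in rad, forces in N, time in s.
With the tool pointing down it reaches from about 0.275 to 0.75 m from the base axis. Payload 10.2 kg.
Tool frame: the origin (TCP) lies midway between the tips of the shut fingers; the grasp point (between the pads) lies 19 mm behind it (robot.grip_point_offset is the distance from the TCP to the grasp point, in m); z points along the fingers, y is the line along which they close (so a half turn about z gives the same grasp; the last joint's range is limited). The gripper opens to 88 mm and grips with 3 to 60 N. Pads are 18 mm wide; open, the fingers measure 123 mm over their backs; the gripper's body (75 mm by 187 mm) begins 45 mm behind the grasp point.
Start: joints at [-1.388, 0.313, 1.498, -0, 1.331, -0.223], TCP at [0.207, -0.482, 0.239] pointing down, gripper open.
Joint ranges: [-2.94, 2.94], [-0.97, 2.17], [0.19, 2.56], [-1.23, 4.37], [0.02, 3.11], [-2.88, 2.88]. Speed limits (rad/s): [2.39, 2.39, 3.01, 3.14, 3.14, 3.14].

### API

Orientations are given as a unit quaternion [x, y, z, w].
In Python, from cell import telemetry, viewer, order, robot gives the robot as it stands.
- The arm moves only by the shell command python3 -m inch 'ROWS' [FORCE]. ROWS is JSON, a list that holds one entry, the list of rows, each a list of 5 numbers: the shift along the tool's x, y, z each as a share of 500 mm, from -1 to 1, then the turn about the tool's z as a share of 90 degrees, from -1 to 1, then the opening, from 0 (shut) to 1 (fully open). In form: [[[dx, dy, dz, roll, jaw], ...]]. A call has exactly 10 rows; each row is the pose to reach, as a shift and turn from the pose commanded when the call began, along the tool's axes at that moment; what a row does not reach only later rows make up. A row lasts 1/10 s, in which the tool goes at most 50 mm and 8.59 degrees, less where a joint would pass 70% of its speed; a pose out of reach is approached as far as the arm can. A call with a number of a shift or a turn outside -1 to 1 is refused whole. A call with a gripper value outside its range is refused whole. The fingers move at their own pace and stop on an object; FORCE is the grip in N (left out, the last holds). Time passes only in rows, so rows that repeat a pose let the fingers close, or fill a call up. It gives the time, the measured TCP pose, the force, the opening and the grip force at its end, in the units of the state.
- telemetry.sense(): the state, without advancing time (a new reading comes with each control period).
- viewer.grab_frame(name): name is "side" or "top" or "wrist"; returns the picture (400x640x3 uint8, blue, green, red); there is no depth.
- viewer.camera_model(name): a dict with "fx", "fy", "cx", "cy" (pixels), "pose" (4x4, takes a point from camera to world coordinates); the wrist camera has in their place "T_tool_cam" (4x4, takes a point from camera to tool coordinates, whose origin is the TCP and whose axes are the flange's). Camera axes: x right, y down, z forward; pixel columns grow to the right and rows downward; lengths in m; the calibration is good to about 2 mm. The wrist camera is an equidistant fisheye: a pixel r from the principal point sees the ray r / f radians off the axis. A picture is of the moment at which its call begins: read the wrist's pose just before it. camera_model takes no time and is no camera call.
- order.job_done(): hands the job in; it is judged then, once.
The state is a dict: "time": time; "joint_positions": joint angles; "qd": joint speeds; "effort": joint torques, N m; "ee_pos": TCP position; "ee_rot": TCP orientation; "wrist_force": force on the tool from outside, world axes, zero at the start; "torque": the same for the moment, N m; "opening": finger opening in m; "gripper_force": force on a finger pad.
Only numpy, scipy, OpenCV 4.12 (cv2) and the standard library are available. Lean on these libraries where they do the work, as an engineer would, in place of code of your own. Each camera call takes 0.05 s, during which the arm holds its last target. There are 200 camera calls.

## Working session

There is one attempt and no reset: what is moved stays moved. The work goes in short steps, Python scripts to look and compute and a shell command to move; the robot and the scene stay as the last step left them, time stands still between calls to the robot, and variables do not carry over. Pictures are saved under pics/ and viewed, at most 13 in all, crops included, and the job is handed in when it is done.

```bash
ls; mkdir -p pics; python3 - <<'E'
from cell import telemetry, viewer, order, robot
import cv2,numpy as np
s=telemetry.sense(); print({k:np.round(v,3).tolist() for k,v in s.items()})
for n in("side","top"):
    cv2.imwrite(f"pics/{n}0.png",viewer.grab_frame(n))
for n in("side","top","wrist"):
    print(n,{k:np.round(v,4).tolist() for k,v in viewer.camera_model(n).items()})
print([a for a in dir(robot) if a[0]!='_'])
E
```

```text
pics
{'time': 0.0, 'joint_positions': [-1.388, 0.313, 1.498, -0.0, 1.331, -0.223], 'qd': [0.0, -0.001, -0.001, 0.001, -0.001, 0.001], 'effort': [-0.002, -40.222, -25.227, 0.069, 0.035, -0.0], 'ee_pos': [0.207, -0.482, 0.238], 'ee_rot': [0.979, 0.202, 0.0, -0.001], 'wrist_force': [0.229, 0.267, -0.114], 'torque': [-0.021, -0.016, -0.025], 'gripper_force': 0.0, 'opening': 0.088}
side {'fx': 439.3244, 'fy': 439.3244, 'cx': 321.1343, 'cy': 200.648, 'pose': [[-0.933, -0.19, 0.3055, 0.2675], [-0.3594, 0.533, -0.766, 0.8456], [-0.0173, -0.8245, -0.5656, 0.7154], [0.0, 0.0, 0.0, 1.0]]}
top {'fx': 421.928, 'fy': 421.928, 'cx': 316.4346, 'cy': 199.0749, 'pose': [[-0.0111, -0.9861, 0.1657, 0.3839], [-0.9998, 0.0134, 0.013, -0.0044], [-0.0151, -0.1655, -0.9861, 1.2979], [0.0, 0.0, 0.0, 1.0]]}
wrist {'fx': 309.7069, 'fy': 309.7069, 'cx': 321.2834, 'cy': 196.9522, 'T_tool_cam': [[0.0008, -0.9529, -0.3032, 0.079], [1.0, 0.0008, -0.0001, 0.0], [0.0003, -0.3032, 0.9529, -0.1456], [0.0, 0.0, 0.0, 1.0]]}
['MotionError', 'grip_point_offset']
```

View pics/top0.png

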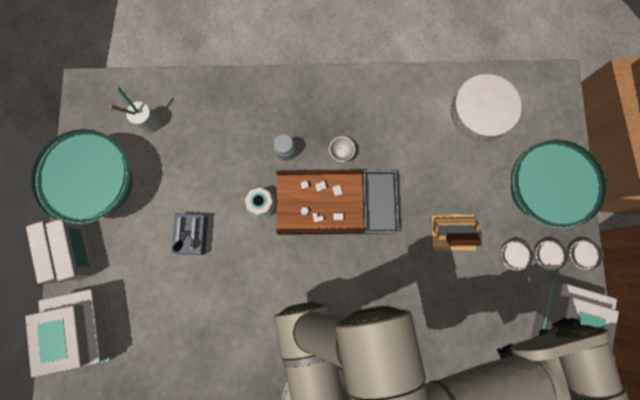

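View pics/side0.png

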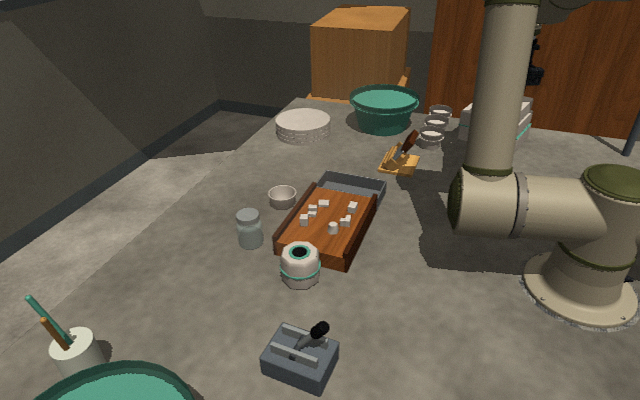

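The top view shows the board at (277–364, 171–234) and the scrap box to its right at about (382,202), which is towards -y. The rest is at (456,232), the switch at (190,234) with its black knob at (178,245), the mould at (259,201), the jar at (284,147) and the bowl at (342,149). The side view shows the same scene, with the knob at (320,329) and the rest at (400,160).

```bash
cat > h.py <<'E'
from cell import telemetry, viewer, order, robot
import cv2,numpy as np
from scipy.spatial.transform import Rotation as R
def ray(n,px,st=None,cm=None):
    c=cm or viewer.camera_model(n); px=np.atleast_2d(np.array(px,float))
    d=(px-[c["cx"],c["cy"]])/[c["fx"],c["fy"]]
    if n=="wrist":
        r=np.linalg.norm(d,axis=1,keepdims=True)+1e-9
        v=np.hstack([d/r*np.sin(r),np.cos(r)])
        T=np.eye(4);T[:3,:3]=R.from_quat(st["ee_rot"]).as_matrix();T[:3,3]=st["ee_pos"]
        P=T@np.array(c["T_tool_cam"])
    else:
        v=np.hstack([d,np.ones((len(d),1))]);P=np.array(c["pose"])
    return P[:3,3],(v@P[:3,:3].T)
def plane(n,px,z,st=None):
    o,v=ray(n,px,st); return o+v*((z-o[2])/v[:,2:3])
def tri(a,b):
    A=np.zeros((3,3));y=np.zeros(3)
    ds=[]
    for o,v in(a,b):
        v=v[0]/np.linalg.norm(v[0]);M=np.eye(3)-np.outer(v,v);A+=M;y+=M@o;ds.append((o,M))
    p=np.linalg.solve(A,y); return p,max(np.linalg.norm(M@(p-o)) for o,M in ds)
def blobs(img,lo,hi,roi,amin=20):
    m=cv2.inRange(cv2.cvtColor(img,cv2.COLOR_BGR2HSV),lo,hi);k=np.zeros_like(m);x0,y0,x1,y1=roi;k[y0:y1,x0:x1]=m[y0:y1,x0:x1]
    cs,_=cv2.findContours(k,cv2.RETR_EXTERNAL,cv2.CHAIN_APPROX_NONE)
    return sorted([c for c in cs if cv2.contourArea(c)>=amin],key=cv2.contourArea,reverse=True)
E
python3 - <<'E'
from h import *
np.set_printoptions(precision=3,suppress=True)
t=cv2.imread("pics/top0.png");s=cv2.imread("pics/side0.png")
b=blobs(t,(0,90,30),(20,255,255),(260,150,372,250))[0]
r=cv2.minAreaRect(b);print("board px",r);P=plane("top",cv2.boxPoints(r),.06);print(P,P.mean(0))
print("offcuts top")
for c in blobs(t,(0,0,130),(180,90,255),(280,174,363,231),6):
    m=cv2.moments(c);u=(m['m10']/m['m00'],m['m01']/m['m00']);print(cv2.contourArea(c),plane("top",u,.06)[0])
kt=blobs(t,(0,0,0),(180,255,42),(165,232,190,256),8);ks=blobs(s,(0,0,0),(180,255,42),(300,315,335,345),8)
for n,k in(("t",kt),("s",ks)):print(n,[(cv2.contourArea(c),cv2.minAreaRect(c)) for c in k])
st=telemetry.sense();w=viewer.grab_frame("wrist");cv2.imwrite("pics/w0.png",w)
a=cv2.resize(t[205:260,420:490],None,fx=5,fy=5,interpolation=cv2.INTER_CUBIC)
bq=cv2.resize(t[205:260,160:215],None,fx=5,fy=5,interpolation=cv2.INTER_CUBIC)
c=cv2.resize(s[310:395,250:350],None,fx=3,fy=3,interpolation=cv2.INTER_CUBIC)
C=np.zeros((600,800,3),np.uint8);C[:275,:350]=a;C[:275,400:675]=bq;C[290:545,400:700]=c
d=cv2.resize(s[120:185,370:430],None,fx=4,fy=4,interpolation=cv2.INTER_CUBIC);C[290:550,0:240]=d
cv2.imwrite("pics/c0.png",C)
E
```

```text
board px ((319.4999694824219, 201.49998474121094), (86.99998474121094, 62.99999237060547), -0.0)
[[ 0.492  0.132  0.06 ]
 [ 0.682  0.133  0.06 ]
 [ 0.679 -0.129  0.06 ]
 [ 0.489 -0.123  0.06 ]] [0.586 0.003 0.06 ]
offcuts top
78.5 [ 0.618 -0.049  0.06 ]
73.5 [0.632 0.    0.06 ]
63.5 [ 0.539 -0.05   0.06 ]
62.5 [0.536 0.011 0.06 ]
47.5 [0.557 0.05  0.06 ]
47.0 [0.636 0.048 0.06 ]
t [(50.0, ((178.00001525878906, 245.50003051757812), (6.363960266113281, 10.60660171508789), 45.0))]
s [(203.0, ((319.08001708984375, 329.9400329589844), (12.399999618530273, 20.200002670288086), 53.13010025024414))]
```

View pics/c0.png

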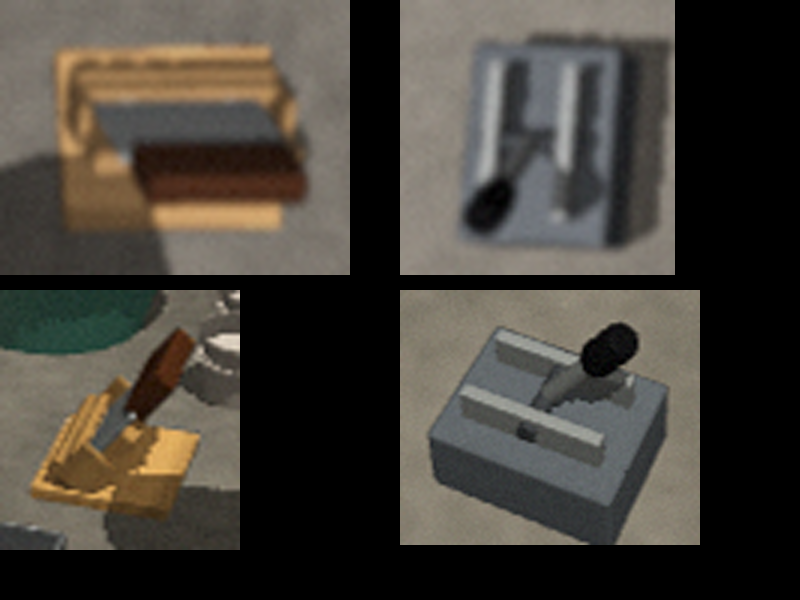

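View pics/w0.png

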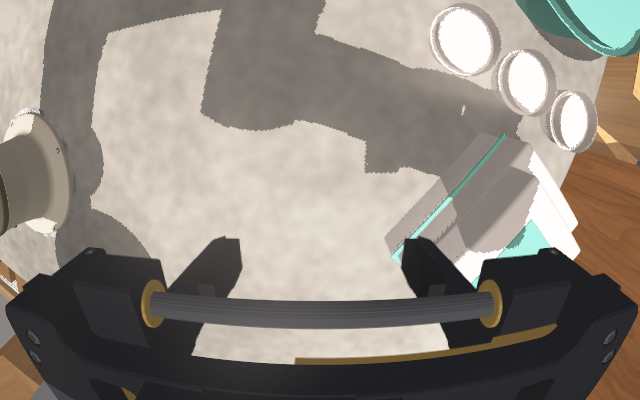

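The crops show the rest with the scraper leaning towards the robot (dark grip), and the toggle leaning towards -x. The first wrist view shows only bench clutter and nothing useful. Next I compute the switch and rest geometry.

```bash
python3 - <<'E'
from h import *
np.set_printoptions(precision=3,suppress=True)
k,e=tri(ray("top",(177.5,245.5)),ray("side",(319.1,329.9)));print("knob",k,e)
f=lambda a:[(160+(x-400)/5,205+y/5) for x,y in a]
P=plane("top",f([(478,45),(618,45),(605,243),(460,238)]),.05);print("box",P,P.mean(0))
g=lambda a:[(420+x/5,205+y/5) for x,y in a]
print("rest base",plane("top",g([(57,47),(68,228),(281,225),(270,47)]),.012))
# side crop knob end, cheeks
q=lambda a:[(250+(x-400)/3,310+(y-290)/3) for x,y in a]
P=plane("side",q([(500,327),(667,384),(607,504),(430,437)]),.05);print("box side",P,P.mean(0))
# grip top: top crop corners vs side crop
print("grip top face?",plane("top",g([(135,145),(300,145),(303,200),(148,200)]),.11))
d=lambda a:[(370+x/4,120+(y-290)/4) for x,y in a]
for a,b in (((303,200),(193,345)),):print(tri(ray("top",g([a])),ray("side",d([b]))))
E
```

```text
knob [0.455 0.4   0.122] 0.0007855171646533354
box [[0.554 0.435 0.05 ]
 [0.553 0.35  0.05 ]
 [0.435 0.354 0.05 ]
 [0.439 0.44  0.05 ]] [0.495 0.395 0.05 ]
rest base [[ 0.548 -0.339  0.012]
 [ 0.438 -0.339  0.012]
 [ 0.438 -0.467  0.012]
 [ 0.546 -0.468  0.012]]
box side [[0.547 0.352 0.05 ]
 [0.433 0.357 0.05 ]
 [0.438 0.445 0.05 ]
 [0.551 0.44  0.05 ]] [0.492 0.399 0.05 ]
grip top face? [[ 0.479 -0.354  0.11 ]
 [ 0.478 -0.446  0.11 ]
 [ 0.448 -0.445  0.11 ]
 [ 0.449 -0.359  0.11 ]]
(array([ 0.448, -0.451,  0.094]), np.float64(0.0007166864398611844))
```

```bash
cat > go.py <<'E'
from h import *
import sys
# usage: go.py x y z [yaw_deg of tool x]  -> shift shares in tool axes, roll share
s=telemetry.sense();M=R.from_quat(s["ee_rot"]).as_matrix()
a=list(map(float,sys.argv[1:]))
d=M.T@(np.array(a[:3])-s["ee_pos"])/.5
yaw=np.degrees(np.arctan2(M[1,0],M[0,0]))
print("t",round(s["time"],2),"pos",np.round(s["ee_pos"],4),"yaw",round(yaw,2),"q",np.round(s["joint_positions"],2),"shift",np.round(d,3),"roll",[round(-(((w-yaw)+180)%360-180)/90,3) for w in a[3:]])
E
python3 go.py .42 -.08 .24 0; python3 -m inch '[[[0.71,-0.57,0,0.25,0],[0.71,-0.57,0,0.25,0],[0.71,-0.57,0,0.25,0],[0.71,-0.57,0,0.25,0],[0.71,-0.57,0,0.25,0],[0.71,-0.57,0,0.25,0],[0.71,-0.57,0,0.25,0],[0.71,-0.57,0,0.25,0],[0.71,-0.57,0,0.25,0],[0.71,-0.57,0,0.25,0]]]'; python3 go.py .39 .398 .22 -2
```

```text
t 0.15 pos [ 0.2072 -0.4822  0.2383] yaw 23.25 q [-1.39  0.31  1.5   0.    1.33 -0.22] shift [ 0.709 -0.571 -0.003] roll [np.float64(0.258)]
time: 1.15
ee_pos: [0.422, -0.0763, 0.2386]
ee_rot: [1.0, 0.009, 0.0, -0.0]
wrist_force: [-0.4, -0.9, 0.1]
opening: 0.0104
gripper_force: 0.0
t 1.15 pos [ 0.422  -0.0763  0.2386] yaw 1.08 q [-0.45  0.1   1.76  0.    1.28  1.1 ] shift [-0.046 -0.95   0.038] roll [np.float64(0.034)]
```

```bash
python3 -m inch '[[[-0.04,-0.95,0.1,0.03,0],[-0.05,-0.95,0.2,0.03,0],[-0.05,-0.95,0.2,0.03,0],[-0.05,-0.95,0.2,0.03,0],[-0.05,-0.95,0.2,0.03,0],[-0.05,-0.95,0.2,0.03,0],[-0.05,-0.95,0.2,0.03,0],[-0.05,-0.95,0.2,0.03,0],[-0.05,-0.95,0.2,0.03,0],[-0.05,-0.95,0.2,0.03,0]]]'; python3 go.py .5 .398 .115
```

```text
time: 2.15
ee_pos: [0.3892, 0.3961, 0.1377]
ee_rot: [1.0, -0.017, -0.0, 0.0]
wrist_force: [0.6, -1.5, 0.9]
opening: 0.0008
gripper_force: 0.0
t 2.15 pos [0.3892 0.3961 0.1377] yaw -1.9 q [ 0.58  0.48  1.54 -0.    1.13  2.19] shift [ 0.221 -0.011  0.045] roll []
```

```bash
python3 -m inch '[[[0,0,0.045,0,0],[0.03,0,0.045,0,0],[0.06,0,0.045,0,0],[0.08,0,0.045,0,0],[0.11,0,0.045,0,0],[0.14,0,0.045,0,0],[0.17,0,0.045,0,0],[0.2,0,0.045,0,0],[0.22,0,0.045,0,0],[0.23,0,0.045,0,0]]]'; python3 -m inch '[[[0,0,0,0,0],[-0.04,0,-0.02,0,0],[-0.08,0,-0.1,0,0],[-0.1,0,-0.2,0,0],[-0.1,0.1,-0.25,0,0],[-0.1,0.2,-0.25,0,0],[-0.1,0.3,-0.25,-0.09,0],[-0.1,0.4,-0.25,-0.18,0],[-0.1,0.5,-0.25,-0.27,1],[-0.1,0.6,-0.25,-0.35,1]]]';python3 - <<'E'
from h import *
t=viewer.grab_frame("top");s=viewer.grab_frame("side")
a=cv2.resize(t[200:260,150:220],None,fx=5,fy=5);b=cv2.resize(s[300:395,250:350],None,fx=3,fy=3)
C=np.zeros((300,660,3),np.uint8);C[:,:350]=a;C[:285,360:660]=b;cv2.imwrite("pics/lev.png",C)
E
python3 go.py .44 -.4 .26 90
```

```text
time: 3.15
ee_pos: [0.5055, 0.3898, 0.116]
ee_rot: [1.0, -0.017, -0.0, 0.0]
wrist_force: [0.5, 0.7, -0.6]
opening: 0.0003
gripper_force: 0.0
time: 4.15
ee_pos: [0.445, 0.1189, 0.2414]
ee_rot: [0.97, 0.245, 0.0, 0.0]
wrist_force: [0.7, -0.1, 0.1]
opening: 0.0141
gripper_force: 0.0
t 4.25 pos [0.4455 0.1171 0.2415] yaw 28.01 q [ 0.    0.17  1.68 -0.    1.3   1.08] shift [-0.495  0.908 -0.036] roll [np.float64(-0.689)]
```

View pics/lev.png

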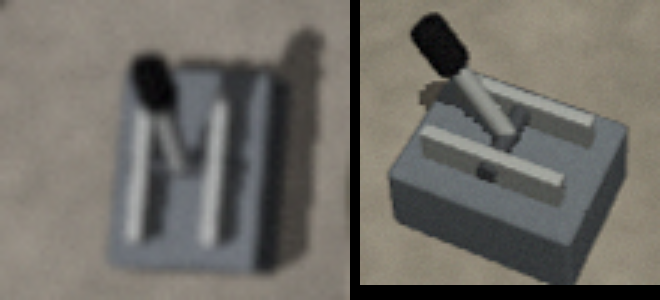

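The picture shows the toggle leaning away from the robot: the knob is at (155,85) in the top crop, on the +x side of the pivot. It is on. Next I look at the rest.

```bash
python3 go.py .46 -.37 .26 90; python3 -m inch '[[[-0.05,0.09,0,-0.09,1],[-0.1,0.18,0,-0.18,1],[-0.14,0.26,0,-0.27,1],[-0.18,0.35,-0.03,-0.36,1],[-0.23,0.44,-0.03,-0.45,1],[-0.27,0.53,-0.03,-0.54,1],[-0.32,0.61,-0.03,-0.62,1],[-0.36,0.7,-0.03,-0.69,1],[-0.4,0.79,-0.03,-0.69,1],[-0.44,0.87,-0.03,-0.69,1]]]'; python3 go.py .47 -.52 .26 90
```

```text
t 4.25 pos [0.4455 0.1171 0.2415] yaw 28.01 q [ 0.    0.17  1.68 -0.    1.3   1.08] shift [-0.432  0.874 -0.036] roll [np.float64(-0.689)]
time: 5.25
ee_pos: [0.4546, -0.3306, 0.2564]
ee_rot: [0.706, 0.708, 0.0, 0.0]
wrist_force: [1.1, -0.4, -0.7]
opening: 0.0884
gripper_force: 0.0
t 5.25 pos [ 0.4546 -0.3306  0.2564] yaw 90.12 q [-0.84  0.38  1.35  0.    1.4  -0.84] shift [-0.379  0.03  -0.007] roll [np.float64(0.001)]
```

```bash
python3 -m inch '[[[-0.1,0.03,0,0,1],[-0.2,0.03,0,0,1],[-0.3,0.03,0,0,1],[-0.36,0.03,0,0,1],[-0.38,0.03,0,0,1],[-0.38,0.03,0,0,1],[-0.38,0.03,0,0,1],[-0.38,0.03,0,0,1],[-0.38,0.03,0,0,1],[-0.38,0.03,0,0,1]]]'; python3 - <<'E'
from h import *
import pickle
s=telemetry.sense();i=viewer.grab_frame("wrist");cv2.imwrite("pics/wA.png",i);pickle.dump(s,open("sA.pkl","wb"))
E
python3 -m inch '[[[0.05,0,0,0,1],[0.1,0,0,0,1],[0.14,0,0,0,1],[0.16,0,0,0,1],[0.16,0,0,0,1],[0.16,0,0,0,1],[0.16,0,0,0,1],[0.16,0,0,0,1],[0.16,0,0,0,1],[0.16,0,0,0,1]]]'; python3 - <<'E'
from h import *
import pickle
s=telemetry.sense();i=viewer.grab_frame("wrist");cv2.imwrite("pics/wB.png",i);pickle.dump(s,open("sB.pkl","wb"))
a=cv2.imread("pics/wA.png");C=np.vstack([a[0:300,100:540],i[0:300,100:540]]);cv2.imwrite("pics/wAB.png",C)
E
```

```text
time: 6.25
ee_pos: [0.4699, -0.519, 0.2567]
ee_rot: [0.706, 0.708, -0.0, 0.0]
wrist_force: [-0.7, 0.1, 0.3]
opening: 0.0881
gripper_force: 0.0
time: 7.3
ee_pos: [0.4695, -0.4398, 0.2561]
ee_rot: [0.707, 0.707, 0.0, -0.0]
wrist_force: [-0.1, 0.4, -0.3]
opening: 0.0882
gripper_force: 0.0
```

View pics/wAB.png

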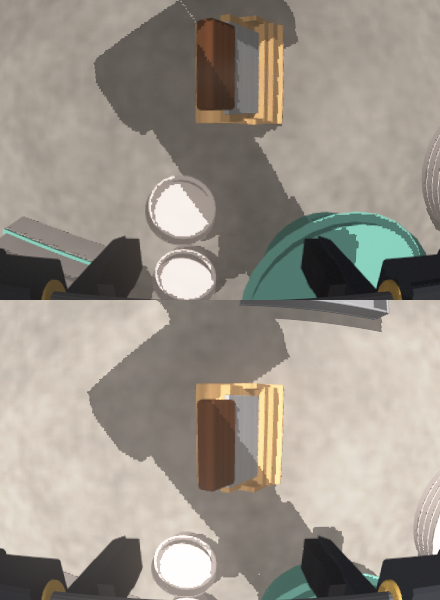

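The pictures show the grip (dark) at about x 296–336, y 19–110 in A and x 297–335, y 100–190 in B, with the blade and lip to its right. I'll triangulate the silhouette corners of the grip.

```bash
python3 - <<'E'
from h import *
import pickle
np.set_printoptions(precision=4,suppress=True)
cs={}
for n,roi in(("A",(280,10,345,130)),("B",(280,85,345,205))):
    i=cv2.imread(f"pics/w{n}.png");s=pickle.load(open(f"s{n}.pkl","rb"))
    # grip: brown, darker; rest is light wood
    b=blobs(i,(0,80,15),(12,255,140),roi,200)
    c=b[0];r=cv2.boundingRect(c);p=cv2.boxPoints(cv2.minAreaRect(c));print(n,r,p.tolist(),[cv2.contourArea(x) for x in b])
    x,y,w,h=r;cs[n]=[(s,q) for q in [(x,y),(x+w,y),(x,y+h),(x+w,y+h)]]
    b2=blobs(i,(12,60,90),(30,255,255),roi,100);print([cv2.boundingRect(x) for x in b2])
    m=cv2.cvtColor(i,cv2.COLOR_BGR2HSV);print(m[y+h//2,285:400:6].tolist())
for (sa,qa),(sb,qb) in zip(cs["A"],cs["B"]):
    print(tri(ray("wrist",[qa],sa),ray("wrist",[qb],sb)))
E
```

```text
A (297, 18, 38, 92) [[296.9999694824219, 18.0], [333.9999694824219, 18.0], [333.9999694824219, 108.99998474121094], [296.9999694824219, 108.99998474121094]] [3147.5]
[(295, 23, 50, 101), (320, 14, 25, 13)]
[[14, 34, 97], [16, 33, 101], [11, 111, 69], [11, 119, 73], [11, 116, 79], [11, 120, 81], [11, 119, 77], [12, 121, 76], [12, 119, 77], [24, 11, 119], [15, 8, 121], [6, 11, 121], [10, 13, 121], [17, 116, 227], [17, 116, 222], [16, 111, 143], [18, 109, 238], [15, 31, 163], [14, 31, 162], [17, 28, 163]]
B (297, 100, 38, 91) [[297.0, 100.0], [334.0, 100.0], [334.0, 190.0], [297.0, 190.0]] [3083.0]
[(295, 85, 50, 99), (320, 182, 25, 11)]
[[15, 30, 135], [15, 30, 134], [15, 114, 155], [10, 122, 94], [10, 124, 103], [11, 117, 85], [10, 109, 84], [11, 115, 84], [11, 107, 86], [9, 15, 122], [10, 11, 144], [9, 11, 157], [13, 37, 179], [20, 104, 245], [21, 97, 251], [15, 113, 187], [21, 85, 251], [16, 31, 208], [16, 31, 204], [14, 29, 203]]
(array([ 0.4473, -0.3593,  0.111 ]), np.float64(0.00013541313631623169))
(array([ 0.4824, -0.3594,  0.1107]), np.float64(0.0001190242662574501))
(array([ 0.4465, -0.448 ,  0.1085]), np.float64(0.0007799409588114878))
(array([ 0.4831, -0.4481,  0.1081]), np.float64(0.0001858834798644227))
```

```bash
python3 go.py .465 -.403 .072 90; python3 -m inch '[[[0.07,-0.01,0,0,1],[0.074,-0.01,0.08,0,1],[0.074,-0.01,0.16,0,1],[0.074,-0.01,0.24,0,1],[0.074,-0.01,0.3,0,1],[0.074,-0.01,0.34,0,1],[0.074,-0.01,0.366,0,1],[0.074,-0.01,0.368,0,1],[0.074,-0.01,0.368,0,0.5],[0.074,-0.01,0.368,0,0.5]]]' 5; python3 go.py .465 -.403 .072 90
```

```text
t 7.35 pos [ 0.4695 -0.4397  0.2561] yaw 90.07 q [-0.93  0.58  1.06  0.    1.5  -0.94] shift [ 0.073 -0.009  0.368] roll [np.float64(0.001)]
time: 8.35
ee_pos: [0.4649, -0.4031, 0.0736]
ee_rot: [0.707, 0.708, -0.0, 0.001]
wrist_force: [0.4, -0.0, -0.4]
opening: 0.0745
gripper_force: 0.0
t 8.35 pos [ 0.4649 -0.4031  0.0736] yaw 90.08 q [-0.9   0.67  1.4   0.    1.07 -0.91] shift [0.    0.    0.003] roll [np.float64(0.001)]
```

```bash
python3 -m inch '[[[0,0,0,0,0.4],[0,0,0,0,0.4],[0,0,0,0,0.4],[0,0,0,0,0.4],[0,0,0,0,0.4],[0,0,0,0,0.4],[0,0,0,0,0.4],[0,0,0,0,0.4],[0,0,0,0,0.4],[0,0,0,0,0.4]]]' 5
```

```text
time: 9.35
ee_pos: [0.4648, -0.4026, 0.0724]
ee_rot: [0.707, 0.708, 0.0, 0.0]
wrist_force: [5.1, 0.5, 1.2]
opening: 0.038
gripper_force: 5.0
```

```bash
python3 -m inch '[[[0,0.008,-0.005,0,0.3],[0,0.017,-0.01,0,0.2],[0,0.026,-0.015,0,0.1],[0,0.035,-0.019,0,0],[0,0.045,-0.023,0,0],[0,0.054,-0.026,0,0],[0,0.064,-0.03,0,0],[0,0.074,-0.032,0,0],[0,0.084,-0.034,0,0],[0,0.094,-0.036,0,0]]]' 8;  python3 - <<'E'
from h import *
s=viewer.grab_frame("side");w=viewer.grab_frame("wrist")
C=np.zeros((400,800,3),np.uint8);C[:400,:400]=cv2.resize(s[100:200,350:450],None,fx=4,fy=4);C[:300,400:]=cv2.resize(w[140:380,160:480],None,fx=1.25,fy=1.25);cv2.imwrite("pics/g1.png",C)
E
```

```text
time: 10.35
ee_pos: [0.5115, -0.4025, 0.09]
ee_rot: [0.707, 0.708, -0.0, -0.001]
wrist_force: [-5.5, -2.3, 1.5]
opening: 0.0201
gripper_force: 8.1
```

View pics/g1.png

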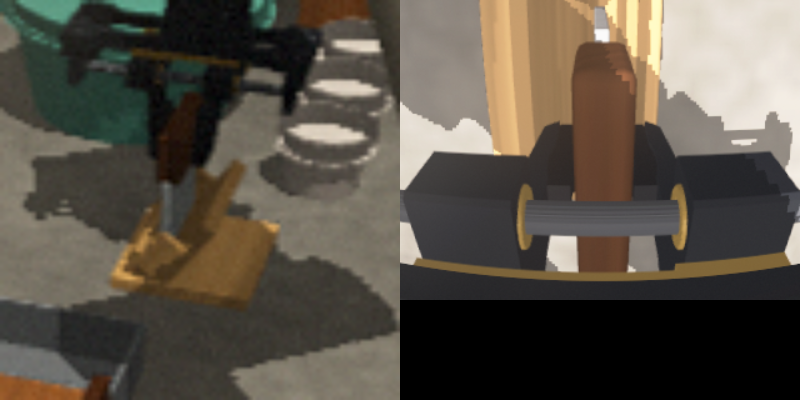

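The side crop shows the scraper upright in the jaws, with its edge still on the ledge. The wrist crop shows the fingers on both faces of the grip, at an opening of 20 mm. I clamp firmly and lift.

```bash
python3 -m inch '[[[0,0,0,0,0],[0,0,0,0,0],[0,0,0,0,0],[0,0,-0.02,0,0],[0,0,-0.06,0,0],[0,0,-0.12,0,0],[0,0,-0.18,0,0],[0,0,-0.24,0,0],[0,0,-0.28,0,0],[0,0,-0.28,0,0]]]' 50;  python3 -m inch '[[[0.06,0,0,0.09,0],[0.14,0,0,0.18,0],[0.22,0,0,0.27,0],[0.3,0.02,0,0.36,0],[0.38,0.04,0,0.45,0],[0.46,0.05,0,0.54,0],[0.54,0.06,0,0.63,0],[0.62,0.07,0,0.72,0],[0.7,0.08,0,0.81,0],[0.76,0.08,0,0.9,0]]]'; python3 go.py .555 .10 .14 0; python3 - <<'E'
from h import *
import pickle
s=telemetry.sense();i=viewer.grab_frame("wrist");cv2.imwrite("pics/wC.png",i);pickle.dump(s,open("sC.pkl","wb"))
t=viewer.grab_frame("top");cv2.imwrite("pics/top1.png",t)
C=np.zeros((600,640,3),np.uint8);C[:400]=i;C[400:,:400]=cv2.resize(t[160:240,260:420],None,fx=2.5,fy=2.5);cv2.imwrite("pics/c2.png",C)
E
```

```text
time: 11.45
ee_pos: [0.5123, -0.4027, 0.2333]
ee_rot: [0.706, 0.708, 0.0, 0.003]
wrist_force: [-0.0, -0.4, -2.6]
opening: 0.0194
gripper_force: 49.9
time: 12.45
ee_pos: [0.5505, -0.0198, 0.2287]
ee_rot: [0.997, 0.077, -0.001, -0.001]
wrist_force: [-0.5, -0.3, -2.7]
opening: 0.0195
gripper_force: 49.9
t 12.45 pos [ 0.5505 -0.0198  0.2287] yaw 8.82 q [-0.25  0.38  1.43  0.    1.33  1.17] shift [ 0.046 -0.235  0.178] roll [np.float64(0.098)]
```

View pics/c2.png

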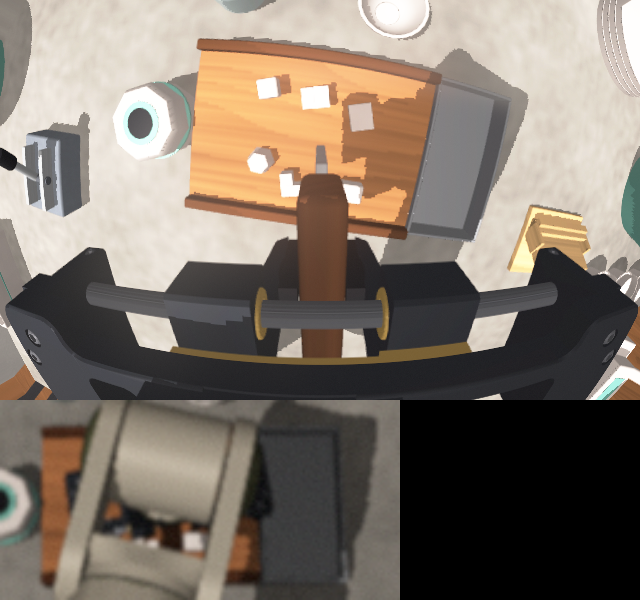

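The picture shows the board seen from the wrist. The far curb's outer corners are near (200,39) and (441,73), and the near curb's ends near (187,197) and (408,230). All six offcuts stand between x = 250 and 372, the box is on the right, and the scraper is held firmly. I check the board yaw and the offcut places.

```bash
python3 - <<'E'
from h import *
import pickle
np.set_printoptions(precision=3,suppress=True)
s=pickle.load(open("sC.pkl","rb"));i=cv2.imread("pics/wC.png")
print("curb outer far",plane("wrist",[(200,39),(441,73)],.06,s)); print("near curb inner top",plane("wrist",[(187,195),(408,229)],.06,s))
c=blobs(i,(0,80,60),(20,255,255),(180,30,450,245),3000)[0];h=cv2.convexHull(c)
ap=cv2.approxPolyDP(h,6,True)[:,0];print(ap.tolist());print(plane("wrist",ap,.06,s))
for c in blobs(i,(0,0,130),(180,60,255),(240,70,385,215),60):
    m=cv2.moments(c);u=(m['m10']/m['m00'],m['m01']/m['m00']);print(np.round(u),cv2.contourArea(c),plane("wrist",u,.058,s)[0])
E
```

```text
curb outer far [[ 0.681  0.129  0.06 ]
 [ 0.682 -0.125  0.06 ]]
near curb inner top [[ 0.508  0.128  0.06 ]
 [ 0.507 -0.126  0.06 ]]
[[198, 40], [303, 46], [439, 74], [406, 237], [297, 244], [185, 206]]
[[ 0.68   0.131  0.06 ]
 [ 0.682  0.019  0.06 ]
 [ 0.681 -0.123  0.06 ]
 [ 0.497 -0.126  0.06 ]
 [ 0.47  -0.004  0.06 ]
 [ 0.494  0.131  0.06 ]]
[315.  97.] 571.0 [ 0.632 -0.     0.058]
[361. 117.] 557.5 [ 0.62  -0.049  0.058]
[260. 160.] 458.5 [0.559 0.047 0.058]
[268.  88.] 384.0 [0.635 0.049 0.058]
[288. 185.] 380.5 [0.537 0.014 0.058]
[353. 191.] 336.0 [ 0.54  -0.055  0.058]
[321. 161.] 234.0 [ 0.568 -0.016  0.058]
```

```bash
python3 go.py .558 .095 .13 0;python3 -m inch '[[[0,-0.06,0,0.05,0],[0.02,-0.12,0,0.098,0],[0.04,-0.18,0,0.098,0],[0.05,-0.22,0.02,0.098,0],[0.05,-0.225,0.06,0.098,0],[0.05,-0.225,0.12,0.098,0],[0.05,-0.225,0.16,0.098,0],[0.05,-0.225,0.19,0.098,0],[0.05,-0.225,0.198,0.098,0],[0.05,-0.225,0.198,0.098,0]]]';  python3 go.py .558 .095 .113 0
```

```text
t 12.55 pos [ 0.5503 -0.0189  0.2289] yaw 9.1 q [-0.25  0.38  1.43  0.    1.33  1.16] shift [ 0.052 -0.222  0.198] roll [np.float64(0.101)]
time: 13.55
ee_pos: [0.5576, 0.0921, 0.1305]
ee_rot: [1.0, 0.003, -0.001, -0.0]
wrist_force: [0.8, 0.0, -2.0]
opening: 0.0196
gripper_force: 49.9
t 13.55 pos [0.5576 0.0921 0.1305] yaw 0.29 q [-0.04  0.5   1.51  0.    1.12  1.52] shift [ 0.001 -0.006  0.035] roll [np.float64(0.003)]
```

```bash
python3 -m inch '[[[0,0,0.01,0,0],[0,0,0.02,0,0],[0,0,0.03,0,0],[0,0,0.032,0,0],[0,0,0.034,0,0],[0,0,0.035,0,0],[0,0,0.036,0,0],[0,0,0.037,0,0],[0,0,0.037,0,0],[0,0,0.037,0,0]]]'; python3 -m inch '[[[0,0,0.001,0,0],[0,0,0.001,0,0],[0,0,0.001,0,0],[0,0,0.001,0,0],[0,0,0.002,0,0],[0,0,0.002,0,0],[0,0,0.002,0,0],[0,0,0.002,0,0],[0,0,0.002,0,0],[0,0,0.002,0,0]]]'; python3 go.py .558 -.15 .113 0
```

```text
time: 14.55
ee_pos: [0.5579, 0.0926, 0.1128]
ee_rot: [1.0, 0.002, 0.0, -0.0]
wrist_force: [0.7, 0.4, -2.5]
opening: 0.0194
gripper_force: 49.9
time: 15.55
ee_pos: [0.5579, 0.0926, 0.1117]
ee_rot: [1.0, 0.002, 0.0, -0.0]
wrist_force: [-0.6, 0.2, -1.9]
opening: 0.0195
gripper_force: 49.9
t 15.55 pos [0.5579 0.0926 0.1117] yaw 0.26 q [-0.04  0.53  1.53  0.    1.08  1.52] shift [-0.002  0.485 -0.003] roll [np.float64(0.003)]
```

```bash
python3 -m inch '[[[0,0.02,0,0,0],[0,0.04,0,0,0],[0,0.06,0,0,0],[0,0.08,0,0,0],[0,0.1,0,0,0],[0,0.12,0,0,0],[0,0.14,0,0,0],[0,0.16,0,0,0],[0,0.18,0,0,0],[0,0.2,0,0,0]]]'; python3 -m inch '[[[0,0.02,0,0,0],[0,0.04,0,0,0],[0,0.06,0,0,0],[0,0.08,0,0,0],[0,0.1,0,0,0],[0,0.12,0,0,0],[0,0.14,0,0,0],[0,0.16,0,0,0],[0,0.18,0,0,0],[0,0.2,0,0,0]]]'; python3 -m inch '[[[0,0.02,0,0,0],[0,0.04,0,0,0],[0,0.06,0,0,0],[0,0.075,0,0,0],[0,0.09,0,0,0],[0,0.1,0,0,0],[0,0.1,0,0,0],[0,0.09,0,0,0],[0,0.08,-0.06,0,0],[0,0.04,-0.14,0,0]]]';python3 - <<'E'
from h import *
import pickle
s=telemetry.sense();i=viewer.grab_frame("wrist");cv2.imwrite("pics/wD.png",i)
E
python3 go.py .615 .09 .16 0
```

```text
time: 16.55
ee_pos: [0.5584, -0.0083, 0.1117]
ee_rot: [1.0, 0.002, -0.0, -0.0]
wrist_force: [-0.2, 0.7, -3.2]
opening: 0.0196
gripper_force: 49.9
time: 17.55
ee_pos: [0.5588, -0.1083, 0.1117]
ee_rot: [1.0, 0.002, -0.0, 0.0]
wrist_force: [0.4, -0.4, -1.8]
opening: 0.0198
gripper_force: 49.9
time: 18.55
ee_pos: [0.558, -0.1272, 0.181]
ee_rot: [1.0, 0.002, -0.002, -0.001]
wrist_force: [1.0, 0.5, -1.6]
opening: 0.0198
gripper_force: 49.9
t 18.6 pos [ 0.5607 -0.1247  0.1892] yaw 0.34 q [-0.42  0.46  1.42  0.    1.25  1.14] shift [ 0.111 -0.429  0.058] roll [np.float64(0.004)]
```

View pics/wD.png

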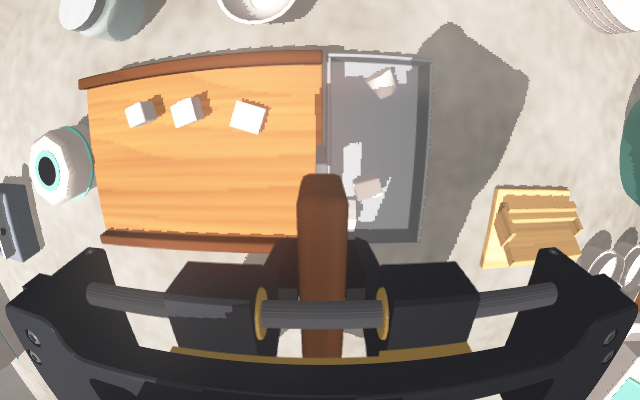

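The picture shows three offcuts in the box and the other three still on the far side of the board, at (140,113), (187,110) and (249,116). Next comes the far lane.

```bash
python3 -m inch '[[[0,-0.06,0,0,0],[0.03,-0.14,0,0,0],[0.06,-0.22,0,0,0],[0.09,-0.3,0,0,0],[0.11,-0.38,0,0,0],[0.11,-0.43,0,0,0],[0.11,-0.43,0.04,0,0],[0.11,-0.43,0.08,0,0],[0.11,-0.43,0.1,0,0],[0.11,-0.43,0.1,0,0]]]'; python3 go.py .6145 .09 .1118 0
```

```text
time: 19.6
ee_pos: [0.6122, 0.0882, 0.1304]
ee_rot: [1.0, 0.002, -0.001, -0.0]
wrist_force: [0.1, 0.4, -2.8]
opening: 0.019
gripper_force: 49.9
t 19.6 pos [0.6122 0.0882 0.1304] yaw 0.28 q [-0.05  0.61  1.33  0.    1.2   1.52] shift [ 0.005 -0.004  0.037] roll [np.float64(0.003)]
```

```bash
python3 -m inch '[[[0.004,0,0.01,0,0],[0.004,0,0.02,0,0],[0.004,0,0.03,0,0],[0.004,0,0.034,0,0],[0.004,0,0.036,0,0],[0.004,0,0.037,0,0],[0.004,0,0.037,0,0],[0.004,0,0.037,0,0],[0.004,0.01,0.037,0,0],[0.004,0.02,0.037,0,0]]]'; python3 -m inch '[[[0,0.02,0,0,0],[0,0.04,0,0,0],[0,0.06,0,0,0],[0,0.08,0,0,0],[0,0.1,0,0,0],[0,0.12,0,0,0],[0,0.14,0,0,0],[0,0.16,0,0,0],[0,0.18,0,0,0],[0,0.2,0,0,0]]]'; python3 -m inch '[[[0,0.02,0,0,0],[0,0.04,0,0,0],[0,0.06,0,0,0],[0,0.08,0,0,0],[0,0.1,0,0,0],[0,0.12,0,0,0],[0,0.14,0,0,0],[0,0.16,0,0,0],[0,0.18,0,0,0],[0,0.2,0,0,0]]]'; python3 -m inch '[[[0,0.02,0,0,0],[0,0.04,0,0,0],[0,0.055,0,0,0],[0,0.07,0,0,0],[0,0.07,0,0,0],[0,0.06,0,0,0],[0,0.05,-0.03,0,0],[-0.03,0.03,-0.08,0,0],[-0.08,0,-0.14,0,0],[-0.1,0,-0.14,0,0]]]';python3 - <<'E'
from h import *
i=viewer.grab_frame("wrist");cv2.imwrite("pics/wE.png",i)
E
python3 go.py .512 -.403 .22 90
```

```text
time: 20.6
ee_pos: [0.615, 0.0774, 0.1133]
ee_rot: [1.0, 0.002, 0.0, 0.0]
wrist_force: [-0.1, -0.2, -1.8]
opening: 0.0197
gripper_force: 49.9
time: 21.6
ee_pos: [0.6154, -0.023, 0.1132]
ee_rot: [1.0, 0.002, -0.0, -0.0]
wrist_force: [-0.3, 1.3, -1.6]
opening: 0.0196
gripper_force: 49.9
time: 22.6
ee_pos: [0.6159, -0.123, 0.1132]
ee_rot: [1.0, 0.002, -0.0, 0.0]
wrist_force: [-0.8, -0.0, -1.3]
opening: 0.0201
gripper_force: 49.9
time: 23.6
ee_pos: [0.5662, -0.1206, 0.1886]
ee_rot: [1.0, 0.003, 0.003, 0.001]
wrist_force: [0.8, -0.9, -2.7]
opening: 0.0198
gripper_force: 49.9
t 23.65 pos [ 0.565  -0.1211  0.1867] yaw 0.36 q [-0.41  0.47  1.41 -0.    1.26  1.15] shift [-0.109  0.563 -0.066] roll [np.float64(-0.996)]
```

View pics/wE.png

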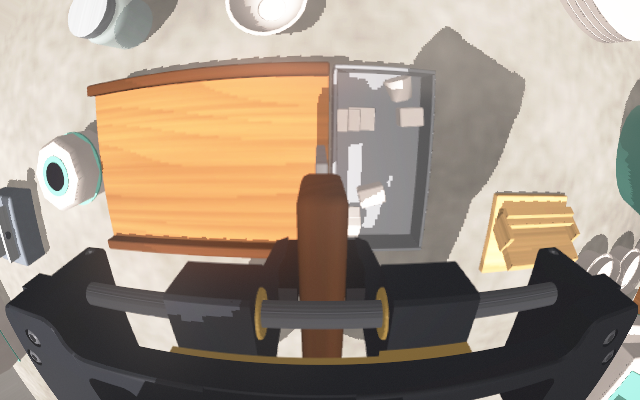

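The board is clear and the offcuts are in the box. I move to hover over the rest and count the pieces with the top camera.

```bash
python3 -m inch '[[[0,0.04,-0.05,-0.09,0],[-0.01,0.1,-0.08,-0.18,0],[-0.02,0.16,-0.08,-0.27,0],[-0.03,0.22,-0.08,-0.36,0],[-0.04,0.28,-0.08,-0.45,0],[-0.06,0.34,-0.08,-0.54,0],[-0.07,0.4,-0.08,-0.63,0],[-0.08,0.46,-0.08,-0.72,0],[-0.09,0.5,-0.08,-0.81,0],[-0.1,0.52,-0.08,-0.9,0]]]'; python3 - <<'E'
from h import *
t=viewer.grab_frame("top");s=viewer.grab_frame("side")
C=np.zeros((600,800,3),np.uint8);C[:420,:300]=cv2.resize(t[165:235,360:410],None,fx=6,fy=6,interpolation=cv2.INTER_CUBIC);C[:420,310:800]=cv2.resize(s[160:220,310:380],None,fx=7,fy=7,interpolation=cv2.INTER_CUBIC);cv2.imwrite("pics/bx.png",C[:430])
E
python3 go.py .512 -.403 .22 90
```

```text
time: 24.65
ee_pos: [0.5169, -0.3839, 0.2232]
ee_rot: [0.757, 0.653, -0.0, -0.0]
wrist_force: [0.4, -0.7, -3.1]
opening: 0.0195
gripper_force: 49.9
t 24.75 pos [ 0.5168 -0.3835  0.2232] yaw 81.25 q [-0.82  0.59  1.12 -0.    1.43 -0.67] shift [-0.04  -0.004  0.006] roll [np.float64(-0.097)]
```

View pics/bx.png

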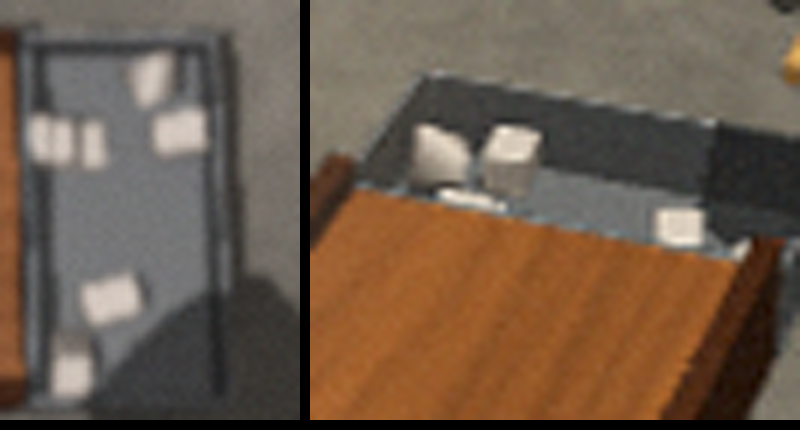

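```bash
python3 - <<'E'
from h import *
np.set_printoptions(precision=3,suppress=True)
T=lambda x,y:(360+x/6,165+y/6);S=lambda x,y:(310+(x-310)/7,160+y/7)
for a in((50,138),(38,138),(60,140),(92,142)):print(a,*tri(ray("top",T(*a)),ray("side",S(470,200))))
print("edges z.045",plane("top",[T(*p) for p in((28,138),(48,138),(72,138),(82,140),(105,140))],.045))
print("walls z.042",plane("top",[T(*p) for p in((22,220),(45,220),(208,220),(228,220))],.042))
E
```

```text
(50, 138) [ 0.627 -0.147  0.033] 0.001035925597644872
(38, 138) [ 0.626 -0.14   0.038] 0.001796508732160998
(60, 140) [ 0.628 -0.152  0.03 ] 9.48985859520874e-05
(92, 142) [ 0.632 -0.169  0.018] 0.0026629138157927986
edges z.045 [[ 0.626 -0.134  0.045]
 [ 0.626 -0.144  0.045]
 [ 0.626 -0.156  0.045]
 [ 0.625 -0.161  0.045]
 [ 0.625 -0.173  0.045]]
walls z.042 [[ 0.585 -0.13   0.042]
 [ 0.585 -0.141  0.042]
 [ 0.584 -0.223  0.042]
 [ 0.584 -0.233  0.042]]
```

The top crop shows six pieces in the box, at (50,138), (92,142), (150,78), (180,130), (112,298) and (70,365). The one next to the wall measures y −0.134 to −0.156 and z about 0.035, so it is inside. Now I put the scraper back.

```bash
python3 -m inch '[[[-0.01,0,0,-0.05,0],[-0.03,-0.002,0,-0.097,0],[-0.04,-0.004,0.02,-0.097,0],[-0.04,-0.004,0.06,-0.097,0],[-0.04,-0.004,0.1,-0.097,0],[-0.04,-0.004,0.14,-0.097,0],[-0.04,-0.004,0.18,-0.097,0],[-0.04,-0.004,0.2,-0.097,0],[-0.04,-0.004,0.2,-0.097,0],[-0.04,-0.004,0.2,-0.097,0]]]'; python3 go.py .512 -.4027 .0925 90
```

```text
time: 25.75
ee_pos: [0.5124, -0.402, 0.124]
ee_rot: [0.708, 0.707, -0.0, 0.0]
wrist_force: [-0.2, -0.5, -2.6]
opening: 0.0193
gripper_force: 49.9
t 25.75 pos [ 0.5124 -0.402   0.124 ] yaw 89.92 q [-0.84  0.69  1.22  0.    1.23 -0.84] shift [-0.001 -0.001  0.063] roll [np.float64(-0.001)]
```

```bash
python3 -m inch '[[[-0.001,-0.001,0.01,0,0],[-0.001,-0.001,0.02,0,0],[-0.001,-0.001,0.03,0,0],[-0.001,-0.001,0.04,0,0],[-0.001,-0.001,0.048,0,0],[-0.001,-0.001,0.054,0,0],[-0.001,-0.001,0.058,0,0],[-0.001,-0.001,0.061,0,0],[-0.001,-0.001,0.063,0,0],[-0.001,-0.001,0.063,0,0]]]'; python3 go.py .512 -.4027 .09
```

```text
time: 26.75
ee_pos: [0.5112, -0.4025, 0.0913]
ee_rot: [0.707, 0.707, -0.0, -0.001]
wrist_force: [-2.8, -0.3, -3.2]
opening: 0.0193
gripper_force: 49.9
t 26.75 pos [ 0.5112 -0.4025  0.0913] yaw 89.98 q [-0.85  0.72  1.25 -0.    1.17 -0.85] shift [-0.     0.002  0.003] roll []
```

```bash
python3 -m inch '[[[0,0,0.002,0,0.22],[0,-0.01,0.002,0,0.29],[0,-0.01,0.002,0,0.29],[0,-0.02,0.003,0,0.32],[0,-0.02,0.003,0,0.32],[0,-0.03,0.005,0,0.34],[0,-0.03,0.005,0,0.34],[0,-0.04,0.007,0,0.37],[0,-0.04,0.007,0,0.37],[0,-0.049,0.01,0,0.39]]]' 5; python3 -m inch '[[[0,0,0,0,0.4],[0,-0.01,0.004,0,0.42],[0,-0.01,0.004,0,0.42],[0,-0.019,0.008,0,0.44],[0,-0.019,0.008,0,0.44],[0,-0.028,0.012,0,0.46],[0,-0.028,0.012,0,0.46],[0,-0.037,0.017,0,0.48],[0,-0.037,0.017,0,0.48],[0,-0.045,0.02,0,0.49]]]'; python3 go.py .465 -.4027 .0735
```

```text
time: 27.75
ee_pos: [0.4871, -0.4026, 0.0868]
ee_rot: [0.707, 0.707, 0.0, 0.0]
wrist_force: [-0.3, -0.7, 0.1]
opening: 0.0342
gripper_force: 0.2
time: 28.75
ee_pos: [0.4647, -0.4026, 0.0768]
ee_rot: [0.707, 0.707, 0.0, 0.0]
wrist_force: [-0.3, 0.0, 1.2]
opening: 0.0429
gripper_force: 0.0
t 28.75 pos [ 0.4647 -0.4026  0.0768] yaw 90.0 q [-0.9   0.67  1.39  0.    1.08 -0.9 ] shift [-0.     0.001  0.007] roll []
```

```bash
python3 -m inch '[[[0,0,0,0,1],[0,0,0,0,1],[0,0,0,0,1],[0,0,0,0,1],[0,0,0,0,1],[0,0,0,0,1],[0,0,0,0,1],[0,0,0,0,1],[0,0,0,0,1],[0,0,-0.02,0,1]]]'; python3 -m inch '[[[0,0,-0.06,0,1],[0,0,-0.12,0,1],[0,0,-0.18,0,1],[0,0,-0.25,0,1],[-0.02,0,-0.3,0,1],[-0.06,0.01,-0.34,0,1],[-0.074,0.01,-0.34,0,1],[-0.074,0.01,-0.34,0,1],[-0.074,0.01,-0.34,0,1],[-0.074,0.01,-0.34,0,1]]]'; python3 - <<'E'
from h import *
i=viewer.grab_frame("wrist");s=viewer.grab_frame("side");t=viewer.grab_frame("top")
C=np.zeros((600,800,3),np.uint8);C[:300,:400]=i[0:300,100:500];C[:300,410:790]=cv2.resize(s[110:185,355:450],None,fx=4,fy=4)
C[310:598,:640]=cv2.resize(t[170:242,160:320],None,fx=4,fy=4);C[310:598,640:800]=cv2.resize(t[166:238,362:402],None,fx=4,fy=4);cv2.imwrite("pics/fin.png",C)
b=blobs(i,(0,80,15),(12,255,140),(280,85,345,205),200);print([cv2.boundingRect(c) for c in b])
E
python3 go.py .47 -.44 .256
```

```text
time: 29.75
ee_pos: [0.4641, -0.402, 0.0859]
ee_rot: [0.707, 0.707, 0.0, -0.001]
wrist_force: [-0.2, 0.2, 0.1]
opening: 0.0879
gripper_force: 0.0
time: 30.75
ee_pos: [0.4694, -0.4387, 0.2557]
ee_rot: [0.707, 0.707, 0.0, -0.001]
wrist_force: [-0.0, 0.4, -0.1]
opening: 0.0883
gripper_force: 0.0
[(298, 101, 38, 91)]
t 30.9 pos [ 0.4695 -0.4391  0.2564] yaw 90.01 q [-0.93  0.57  1.06 -0.    1.5  -0.93] shift [-0.002  0.001  0.001] roll []
```

View pics/fin.png

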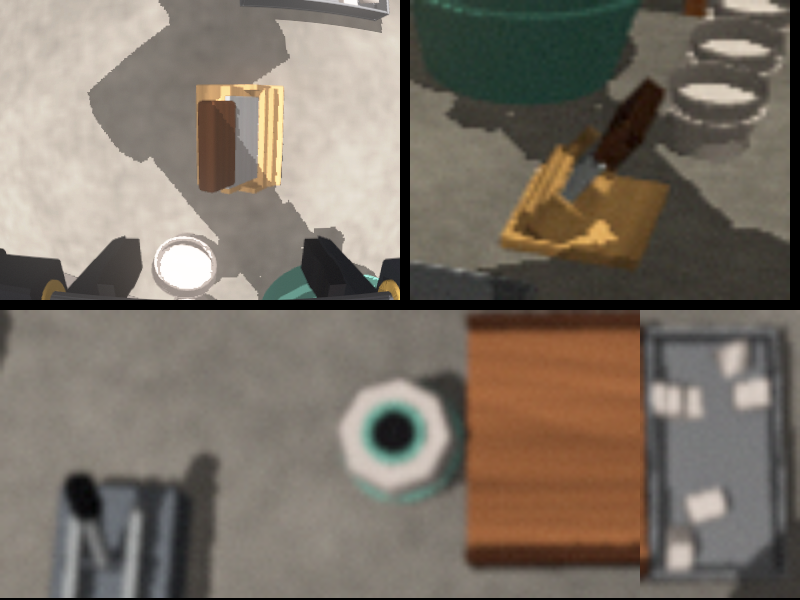

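The scraper is back where it was: the grip box is (298,101,38,91), against (297,100,38,91) before. The toggle is on, six pieces are in the box and the board is clear, so I hand the job in.

```bash
python3 -c "
from cell import order
print(order.job_done())"
```

```text
the job is handed in; nothing more can be done
None
```

I handed the job in at about 31 s; in the last pictures the extraction is on, all six offcuts are in the scrap box and the scraper leans in its rest as at the start, but no verdict came back.

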